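Clamp the seal blank in the torque-limited engraving vice

TASK

Stand the brass seal blank upright on the bed of the engraving vice, midway along the jaws with its two broad faces towards them, and let go of it. Then turn the vice's black knob clockwise until the jaw has closed on the blank and the knob's slip clutch clicks once: stop at that first click, well before a second one, and let go of the knob, leaving the blank held upright on the bed. Set the blank down gently and leave the green stone seal, the jar and the graver where they are.

Things in the scene. Friction and masses are not known exactly. Their poses are not given: they have to be found in the camera images.
- seal_mid (a point): centre (half-way up) of the loose brass seal blank: an upright block 30 mm along its x, 22 mm along its y, 58 mm tall (z up), about 320 g, dark band near the top; 29 mm above its underside. It starts standing on the bench. Its broad faces (30 x 58 mm) are those across its y axis. A green stone block of the same size is a bystander
- bed_mid (a point): point on the upper surface of the vice's aluminium bed, 38 mm above the bench, where the middle of the blank's underside should go; it lies 16 mm from the fixed jaw's face. x runs along the jaws (parallel to their faces), y points from the moving jaw to the fixed jaw, z up. The vice is fixed on a round wooden block of 224 mm diameter and 22 mm height
- bed: the bed plate of the vice, on which the blank stands (same axes as bed_mid)
- fixed_jaw_face (a point): top edge, middle, of the fixed jaw's gripping face, 62 mm above the bench; the steel jaw is 44 mm long (x), 16 mm thick, reaching away to +y, and stands 24 mm above the bed (same axes as bed_mid)
- jaw_face (a point): top edge, middle, of the moving jaw's sprung steel pad (44 mm long; pad and jaw reach 22 mm to -y; same height and axes; springy over 3 mm). It starts 27 to 32 mm from the fixed face and closes (+y) when the knob is turned clockwise seen from above, sliding the blank against the fixed jaw. The knob turns about 0.5 to 1.6 rad before the blank is tight
- jaw: the moving jaw with its sprung pad (5 N at first touch, 20 N fully pressed), driven by the screw; its origin is at the foot of the pad's face
- knob_grip (a point): point on the knob's vertical axis at the height to grip, 86 mm above the bench. Here the knob is an upright black bar, 40 mm along its x, 14 mm along y, its top 15 mm above this point, its lower end 21 mm below, where a round skirt of 37 mm diameter begins. Grip it across the 14 mm. The axis is 101 mm from bed_mid, to its -y side
- knob: the whole knob (origin at skirt's foot). Free turning takes 0.16 N m. With the jaw tight the torque climbs to about 0.34 N m, the clutch slips and the torque drops well below free turning: the click. (Read at rest between small steps, friction partly hides: a rise of 0.15 or more, then a fall of 0.13 or more.) It then tends to hop to its next rest, 0.70 rad of slip on. Turning back does not slip
- knob_mark (a point): white pointer mark on the knob, 22 mm from the knob's axis, turning with the knob (it lies to the -x of knob_grip)
- collar_mark (a point): red mark on the brass collar under the knob (54 mm diameter), 22 mm from the axis, turning with the screw. At the start it lies under the white mark; the slipping knob carries the white mark ahead of it: before a click they are under 5 mm apart, after one 6 to 17 mm (usually 15), after two about 28 mm
- stone: bystander: a green stone seal, 30 x 22 x 58 mm, standing on the bench (origin at the middle of its underside); leave it
- jar: bystander: a closed amber glass jar, 52 mm in diameter, 60 mm tall (origin at the middle of its underside); leave it
- graver: bystander: a graver with a wooden handle, 150 mm long, lying on the bench; leave it
There are look-alikes about, which are no part of the job. Several things look just like the part that bears seal_mid: the one meant starts farthest from the robot's base. There is more than one size of the part that bears bed_mid; the job needs the smaller.

How it is judged:
On the way, in this order (a step that is already met when the one before it is completed fails the run):
1. the brass blank stands on the bed between the jaws, broad faces to them, let go (x of seal_mid in the frame of bed_mid between -0.012 and 0.012 m and y of seal_mid in the frame of bed_mid between -0.013 and 0.013 m and z of seal_mid in the frame of bed_mid below 0.032 m and angle between seal_mid's own z axis and vertical below 0.1 rad and angle between the y axis of seal_mid and the y axis of bed_mid, either way round below 0.3 rad and contact force between the fingers and seal below 0.5 N), for 0.2 s.
2. the jaw presses the blank and the clutch has clicked: the knob's mark is more than 5 mm ahead of the collar's (horizontal distance between knob_mark and collar_mark above 0.005 m and contact force between jaw and seal above 2 N), for 0.2 s.
At the end, for the whole second after the job is handed in: blank on the bed (within 3 mm), tilt under 0.08 rad, within 12 mm of mid-jaw, square within 0.1 rad, jaw pressing it with over 2 N; knob mark 5 to 22 mm ahead of the collar mark (one click); knob and blank let go (all of step 2 and x of seal_mid in the frame of bed_mid between -0.012 and 0.012 m and z of seal_mid in the frame of bed_mid below 0.032 m and angle between seal_mid's own z axis and vertical below 0.08 rad and angle between the y axis of seal_mid and the y axis of bed_mid, either way round below 0.1 rad and horizontal distance between knob_mark and collar_mark below 0.022 m); the robot touches nothing.
It fails at once if the clutch is driven into a second click (marks more than 22 mm apart) (horizontal distance between knob_mark and collar_mark above 0.022 m).
It fails at once if the blank is pressed or dropped on the bed with more than 45 N (contact force between seal and bed above 45 N).
It fails at once if a bystander is moved more than 15 mm (distance of any of stone, jar, graver from where it was at the start of the episode above 0.015 m).
It also fails if it takes over 72 s, if anything falls off the work surface, if the arm or the gripper's body presses on something with over 40 N, if the wrist force passes 120 N, or if a joint passes its speed limit or range.

ROBOT

A 7-joint arm with a two-finger parallel gripper is mounted at the origin on the work surface. World frame = base frame: x ahead of the robot, y to its left, z up, the work surface at z = 0. Lengths are in m, angles in rad, forces in N, time in s.
With the tool pointing down it reaches from about 0.425 to 0.875 m from the base axis. Payload 4.7 kg.
Tool frame: the origin (TCP) lies at the very end of the fingers, on their centre line; the grasp point (between the pads) lies 19 mm behind it; z points along the fingers, y is the line along which they close (so a half turn about z gives the same grasp; the last joint's range is limited). The gripper opens to 87 mm and grips with 3 to 60 N. Pads are 19 mm wide; open, the fingers measure 117 mm over their backs; the gripper's body (75 mm by 190 mm) begins 51 mm behind the grasp point.
Start: joints at [-1.304, 0.321, -0.07, 1.45, 0.023, 1.371, -0.057], TCP at [0.163, 0.629, 0.223] pointing down, gripper open.
Joint ranges: [-2.86, 2.86], [-0.3, 2.09], [-1.38, 1.24], [0.06, 2.45], [-1.56, 4.7], [0.09, 2.05], [-2.69, 2.69]. Speed limits (rad/s): [2.57, 2.57, 3.14, 3.14, 3.14, 3.14, 3.14].

INTERFACE

Orientations are given as a rotation vector (axis times angle).
In Python, from bench import ctrl gives the robot as it stands.
- The arm moves only by the shell command python3 -m jog 'ROWS' [FORCE]. ROWS is JSON, a list that holds one entry, the list of rows, each a list of 7 numbers: the shift along the tool's x, y, z in mm, then the turn, a rotation vector about the tool's x, y, z in degrees, then the finger opening in mm, from 0 to 87. A call has 1 to 10 rows; each row is the pose to reach, as a shift and turn from the pose commanded when the call began, along the tool's axes at that moment; what a row does not reach only later rows make up. A row lasts 1/10 s, in which the tool goes at most 50 mm and 8.59 degrees, less where a joint would pass 70% of its speed; a pose out of reach is approached as far as the arm can. A call with a gripper value outside its range is refused whole. The fingers move at their own pace and stop on an object; FORCE is the grip in N (left out, the last holds). Time passes only in rows, so rows that repeat a pose let the fingers close. It gives the time, the measured TCP pose, the force, the opening and the grip force at its end, in the units of the state.
- ctrl.get_state(): the state, without advancing time (a new reading comes with each control period).
- ctrl.get_image(name): name is "side" or "top"; returns a dict with "image" (480x640x3 uint8, red, green, blue), "depth" (480x640 float32, m along the optical axis (not along the pixel's ray), 0 where there is no reading), "fov_y" (degrees; the focal length in pixels is half the picture's height over the tangent of half this angle, whatever the lens; pixels are square), "cx", "cy" (the principal point, pixels), "k1" (the pictures are not rectified: a ray, as slopes to the right and down, at radius r is drawn at 1 + k1 r^2 times it, then the intrinsics apply), "rvec" (rotation vector, rad) and "tvec" (3), from world to camera coordinates, as OpenCV has them. Camera axes: x right, y down, z forward; pixel columns grow to the right and rows downward; lengths in m; the calibration is good to about 2 mm. A picture is of the moment at which its call begins.
- ctrl.close_job(): hands the job in; it is judged then, once.
The state is a dict: "time": time; "joint_positions": joint angles; "qd": joint speeds; "joint_torque": joint torques, N m; "position": TCP position; "tool_rot": TCP orientation; "ft_force": force on the tool from outside, world axes, zero at the start; "torque": the same for the moment, N m; "grip_width": opening from 0.0 (shut) to 1.0 (fully open); "grip_force": force on a finger pad.
Only numpy, scipy, OpenCV 4.12 (cv2) and the standard library are available. Lean on these libraries where they do the work, as an engineer would, in place of code of your own. Each camera call takes 0.05 s, during which the arm holds its last target. There are 200 camera calls.

## Working session

There is one attempt and no reset: what is moved stays moved. The work goes in short steps, Python scripts to look and compute and a shell command to move; the robot and the scene stay as the last step left them, time stands still between calls to the robot, and variables do not carry over. Pictures are saved under pics/ and viewed, at most 10 in all, crops included, and the job is handed in when it is done.

```bash
ls; mkdir -p pics; cat > h.py <<'E'
import numpy as np, cv2
from bench import ctrl
from scipy.spatial.transform import Rotation as R
def snap(name,fn=None):
    d=ctrl.get_image(name)
    np.savez(f'{fn or name}.npz',**d)
    cv2.imwrite(f'pics/{fn or name}.png',d['image'][:,:,::-1]); return d
def load(fn): return dict(np.load(f'{fn}.npz'))
def cam(d):
    h=d['image'].shape[0]; f=h/2/np.tan(np.radians(float(d['fov_y']))/2)
    return f,float(d['cx']),float(d['cy']),float(d['k1']),R.from_rotvec(d['rvec']).as_matrix(),np.array(d['tvec'])
def ray(d,u,v):
    f,cx,cy,k,Rm,t=cam(d); K=np.array([[f,0,cx],[0,f,cy],[0,0,1.]])
    p=cv2.undistortPoints(np.array([[[u,v]]],float),K,np.array([k,0,0,0.]))[0,0]
    return -Rm.T@t, Rm.T@np.array([p[0],p[1],1])
def atz(d,u,v,z):
    o,r=ray(d,u,v); return o+r*(z-o[2])/r[2]
def cloud(d):
    f,cx,cy,k,Rm,t=cam(d); K=np.array([[f,0,cx],[0,f,cy],[0,0,1.]])
    v,u=np.mgrid[:480,:640]; p=cv2.undistortPoints(np.stack([u,v],-1).reshape(-1,1,2).astype(float),K,np.array([k,0,0,0.])).reshape(480,640,2)
    z=d['depth'][...,None]; P=np.concatenate([p*z,z],-1)
    return (P-t)@Rm
E
python3 - <<'E'
from h import *
print(ctrl.get_state())
for n in('side','top'):
    d=snap(n); print(n,cam(d)[:4],-cam(d)[4].T@cam(d)[5])
E
```

```text
pics
{'time': 0.0, 'joint_positions': array([-1.30388779,  0.32177846, -0.0700723 ,  1.45170372,  0.02259417,
        1.37080327, -0.05690315]), 'qd': array([ 0.00149786, -0.00174636, -0.00070649, -0.00028534, -0.00067228,
       -0.00131812,  0.00071162]), 'joint_torque': array([-1.84209252e-04, -4.91290176e+01, -4.03961884e-01, -3.12520552e+01,
       -6.40130485e-02,  4.37717128e-02,  1.76431108e-04]), 'position': array([0.16249289, 0.62877355, 0.22147593]), 'tool_rot': array([-3.96012533e-01, -3.11638900e+00,  2.98579980e-03]), 'ft_force': array([-0.51866781,  0.12307559,  0.09223867]), 'torque': array([-0.0361336 ,  0.04347448,  0.01256141]), 'grip_force': 0.0, 'grip_width': 0.9961003689069075}
side (np.float64(460.32528785264054), 319.68024572620135, 233.4471865142337, -0.12137038417565668) [0.11194811 0.48530739 0.58259763]
top (np.float64(433.67420542738984), 318.24822894092614, 236.50359395139694, 0.01967239024068239) [ 0.30372693 -0.03143476  0.86827778]
```

View pics/side.png

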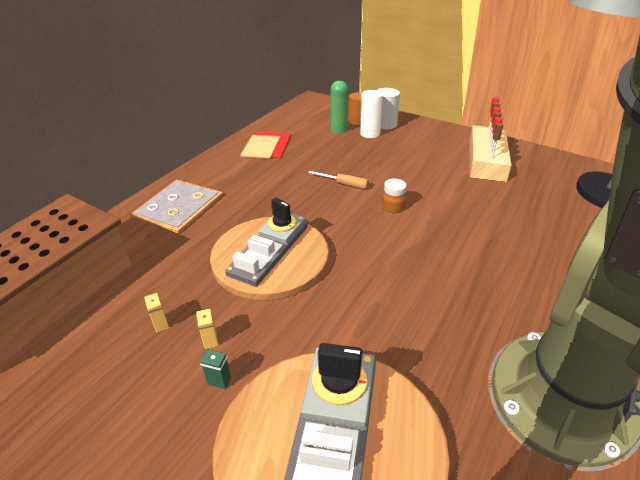

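View pics/top.png

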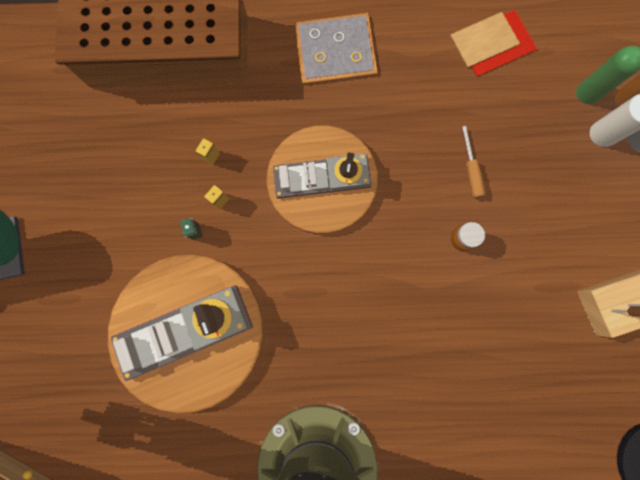

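The side view shows the small vice at about (275,245) and the brass blanks at (157,313) and (207,328). The top view has the small vice at (322,180), and the far brass blank at (206,149). Next I'll measure from depth and look at an enlargement.

```bash
python3 - <<'E'
from h import *
s,t=load('side'),load('top')
a=cv2.resize(t['image'][120:240,190:390],(800,480),interpolation=cv2.INTER_CUBIC)
cv2.imwrite('pics/tc.png',a[:,:,::-1])
b=cv2.resize(s['image'][190:350,140:340],(750,600),interpolation=cv2.INTER_CUBIC)
cv2.imwrite('pics/sc.png',b[:,:,::-1])
for n,d in(('top',t),('side',s)):
    C=cloud(d); z=C[...,2]; 
    win=dict(top=(135,165,192,222),side=(288,336,140,172))[n]
    m=np.zeros(z.shape,bool); m[win[0]:win[1],win[2]:win[3]]=1
    print(n,'max z',np.percentile(z[m],[50,90,97]))
    P=C[m&(z>0.053)&(z<.065)]; 
    r=cv2.minAreaRect((P[:,:2]*1000).astype(np.float32)); print('seal top',len(P),P.mean(0),r)
    # vice parts
    V=C[(np.abs(C[...,0]-.45)<.35)]; 
    print('table z',np.median(z[d['depth']>0]))
# disc: z~22mm
for n,d,w in(('top',t,(120,240,260,385)),('side',s,(210,300,205,335))):
    C=cloud(d)[w[0]:w[1],w[2]:w[3]].reshape(-1,3); P=C[abs(C[:,2]-.022)<.005]
    print(n,'disc',len(P),cv2.minEnclosingCircle((P[:,:2]*1000).astype(np.float32)))
    for lo,hi in((.033,.043),(.056,.068),(.094,.107)):
        Q=C[(C[:,2]>lo)&(C[:,2]<hi)]
        if len(Q)>5: print(lo,len(Q),Q.mean(0),cv2.minAreaRect((Q[:,:2]*1000).astype(np.float32)))
E
```

```text
top max z [0.00237833 0.05837799 0.05995298]
seal top 196 [0.60783905 0.204377   0.05803217] ((608.8082275390625, 205.1610107421875), (25.416950225830078, 30.246015548706055), 60.701175689697266)
table z 0.0010384639099773338
side max z [0.00226713 0.05827741 0.05988435]
seal top 215 [0.60744695 0.20830918 0.05840384] ((609.5933837890625, 206.91171264648438), (21.661460876464844, 33.02254867553711), 60.476959228515625)
table z 0.0028216636815186556
top disc 6025 ((550.4967651367188, -23.863544464111328), 111.83641815185547)
0.033 1449 [0.54291962 0.00458553 0.0378613 ] ((550.5769653320312, -23.81610107421875), (67.41203308105469, 189.6687469482422), 5.161631107330322)
0.056 656 [ 0.54799362 -0.0148336   0.06193958] ((549.6129150390625, -21.521347045898438), (50.7263298034668, 156.97764587402344), 5.263274192810059)
0.094 162 [ 0.55374509 -0.07527828  0.10024221] ((554.8820190429688, -75.54472351074219), (13.845205307006836, 40.397926330566406), 79.67033386230469)
side disc 4503 ((549.9059448242188, -20.519824981689453), 112.94717407226562)
0.033 1025 [0.53532582 0.01540429 0.03846671] ((551.0911865234375, -20.732437133789062), (66.73834228515625, 191.8723602294922), 5.326107501983643)
0.056 707 [ 0.54728681 -0.0039284   0.06158359] ((549.5108032226562, -17.56446075439453), (51.59603500366211, 157.08810424804688), 6.9622368812561035)
```

View pics/tc.png

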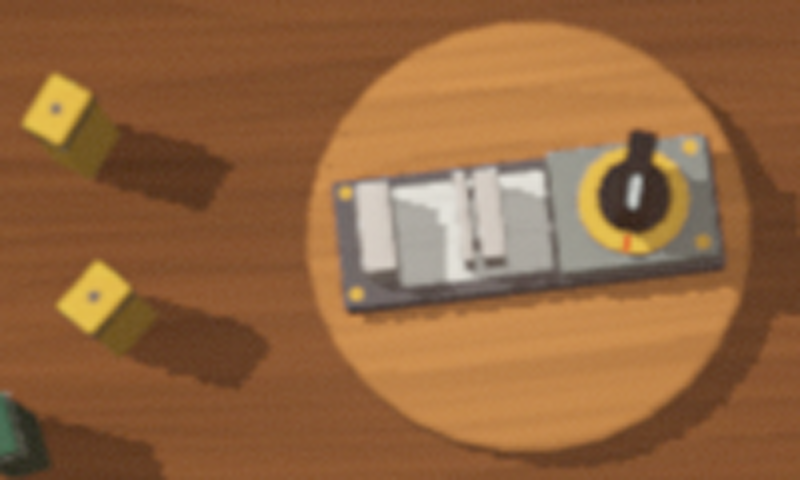

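View pics/sc.png

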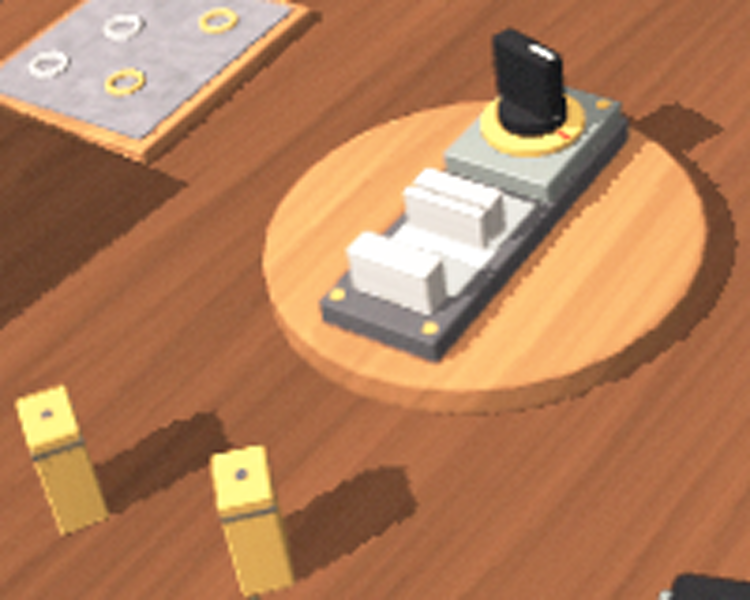

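Enlargements: the far blank's top is centred at crop (58,109). The vice's fixed jaw is at crop (376,225), the moving jaw at (485,215) and the knob at (635,190), with the red mark at (628,243). The knob is on the robot's right and the disc diameter is 224 mm, so this is the smaller vice. Next I'll refine the jaw edges.

```bash
cat >> h.py <<'E'
def plan(p,yawy,s=None):
    """rows (tool frame) to reach world p (m) with tool z down and tool y at world angle yawy(deg)"""
    s=s or ctrl.get_state(); R0=R.from_rotvec(s['tool_rot']); a=np.radians(yawy)
    y=np.array([np.cos(a),np.sin(a),0]); z=np.array([0,0,-1.]); x=np.cross(y,z)
    Rt=R.from_matrix(np.stack([x,y,z],1))
    return np.round(R0.inv().apply((np.array(p)-s['position'])*1000),1), np.round(np.degrees((R0.inv()*Rt).as_rotvec()),2)
E
python3 - <<'E'
from h import *
s,t=load('side'),load('top')
print('seal top px',atz(t,57.75/4+190-.4,109.5/4+120-.4,.058))
c=np.array([(47,413),(20,397),(67,387),(78,427),(30,444)])[1:]  # side crop top face corners
q=c.mean(0)/3.75; print('side',atz(s,q[0]+140-.4,q[1]+190-.4,.058),[np.round(atz(s,a/3.75+139.6,b/3.75+189.6,.058)[:2]*1000,1) for a,b in c])
print('neighbour',atz(t,95/4+190,298/4+120,.058))
a=np.radians(5.2); ux=np.array([np.cos(a),np.sin(a)]); uy=np.array([-np.sin(a),np.cos(a)])
for d,w in((t,(120,240,260,385)),(s,(210,300,205,335))):
    C=cloud(d)[w[0]:w[1],w[2]:w[3]].reshape(-1,3); Q=C[(C[:,2]>.058)&(C[:,2]<.067)]
    k=C[C[:,2]>.09]; kr=cv2.minAreaRect((k[:,:2]*1000).astype(np.float32)); print('knob',kr)
    L=np.stack([Q[:,:2]@ux,Q[:,:2]@uy],1)*1000
    h,e=np.histogram(L[:,1],np.arange(-60,80,2)); print([(int(b),int(n)) for b,n in zip(e,h) if n])
    F=L[L[:,1]>30]; print('fixed x',np.percentile(F[:,0],[2,98]), 'all z',np.median(Q[:,2]), cv2.minAreaRect((Q[(L[:,1]>30)|0][:,:2]*1000).astype(np.float32)))
print(plan([.609,.206,.15],59))
E
```

```text
seal top px [0.60889327 0.20466069 0.058     ]
side [0.61120137 0.20506635 0.058     ] [array([629.8, 204.9]), array([616.5, 189.6]), array([594.4, 203.7]), array([604.7, 221.6])]
neighbour [0.51280424 0.18468852 0.058     ]
knob ((439.3873291015625, -54.493988037109375), (13.845205307006836, 275.1928405761719), 79.67033386230469)
[(-60, 24), (-58, 24), (-56, 25), (-54, 23), (-52, 23), (-50, 6), (-48, 4), (-46, 23), (-44, 23), (-42, 20), (-10, 11), (-8, 24), (-6, 23), (-4, 23), (-2, 23), (0, 23), (2, 21), (4, 24), (6, 14)]Traceback (most recent call last):
  File "<stdin>", line 13, in <module>
    return _quantile_unchecked(
        a, q, axis, out, overwrite_input, method, keepdims, weights)
    return _ureduce(a,
                    func=_quantile_ureduce_func,
    ...<5 lines>...
                    overwrite_input=overwrite_input,
                    method=method)
    r = func(a, **kwargs)
    result = _quantile(arr,
                       quantiles=q,
    ...<2 lines>...
                       out=out,
                       weights=wgt)
    slices_having_nans = np.isnan(arr[-1, ...])
                                  ~~~^^^^^^^^^
IndexError: index -1 is out of bounds for axis 0 with size 0
```

```bash
python3 - <<'E'
from h import *
s,t=load('side'),load('top')
a=np.radians(5.2); ux=np.array([np.cos(a),np.sin(a)]); uy=np.array([-np.sin(a),np.cos(a)])
for d,w in((t,(120,240,260,385)),(s,(195,300,205,335))):
    C=cloud(d)[w[0]:w[1],w[2]:w[3]].reshape(-1,3); C=C[C[:,0]>.5]
    k=C[(C[:,2]>.096)]; kr=cv2.minAreaRect((k[:,:2]*1000).astype(np.float32)); print('knob',kr)
    L=C[:,:2]@np.stack([ux,uy],1)*1000
    Z=(abs(C[:,2]-.062)<.0025)
    for lo,hi in((-13,12),(-50,-36)):
        m=Z&(L[:,1]>lo)&(L[:,1]<hi); r=cv2.minAreaRect((C[m][:,:2]*1000).astype(np.float32)); c=np.array(r[0])
        print(r, 'local',c@ux,c@uy,np.percentile(L[m][:,1],[1,99]),np.median(C[m][:,2]))
print(plan([.610,.206,.15],59))
E
```

```text
knob ((555.329345703125, -75.62625122070312), (13.845205307006836, 39.488609313964844), 79.67033386230469)
((543.4263916015625, 48.608299255371094), (43.9756965637207, 16.138080596923828), 5.336289405822754) local 545.595360772709 -0.8438891467385418 [-8.7360561   6.99701056] 0.0623937787725978
((547.4320068359375, 4.541546821594238), (42.12471389770508, 9.537162780761719), 4.841151714324951) local 545.5906070174715 -45.09231963718019 [-49.92316187 -40.31217627] 0.062179633426705044
knob ((555.2344360351562, -72.78787231445312), (16.183183670043945, 39.99658203125), 79.2969741821289)
((544.017822265625, 51.34590148925781), (43.397857666015625, 17.19843101501465), 3.484846830368042) local 546.4324732979243 1.8288433205134011 [-6.39837235 10.64348541] 0.06293373696578622
((548.311767578125, 6.639477729797363), (44.829898834228516, 13.504959106445312), 4.82143497467041) local 546.656887906418 -43.08275796234763 [-49.89380734 -37.00344447] 0.06281132330713596
(array([-539. , -297.3,   72.1]), array([-0.1 ,  0.02, 16.51]))
```

```bash
python3 -m jog '[[[-30,-16,4,0,0,1,50],[-70,-39,9,0,0,3,50],[-115,-63,15,0,0,4.5,50],[-160,-88,21,0,0,6,50],[-205,-113,27,0,0,7,50],[-250,-138,33,0,0,8.5,50],[-295,-163,39,0,0,10,50],[-340,-188,45,0,0,12,50],[-385,-212,51,0,0,14,50],[-430,-237,57,0,0,16.5,50]]]' 30; python3 - <<'E'
from h import *
s=ctrl.get_state();print(s['joint_positions'],plan([.610,.206,.10],59))
E
```

```text
time: 1.1
position: [0.5108, 0.3, 0.1667]
tool_rot: [-0.841, -3.027, 0.0]
ft_force: [0.5, 0.1, -0.7]
grip_width: 0.572
grip_force: 0.0
[-0.78897621  0.23232432  0.24755334  1.68342674 -0.05995571  1.23342418
  0.50066614] (array([-133.5,  -29.3,   66.7]), array([-0.01, -0.01, -0.07]))
```

```bash
python3 -m jog '[[[-40,-9,20,0,0,0,50],[-85,-19,42,0,0,0,50],[-115,-25,57,0,0,0,50],[-133,-29,66,0,0,0,50],[-133,-29,66,0,0,0,50],[-133,-29,66,0,0,0,50]]]'; python3 - <<'E'
from h import *
print(plan([.610,.206,.031],59)); snap('top','top2'); snap('side','side2')
a=load('top2')['image'][90:210,130:290];b=load('side2')['image'][210:370,80:293]
cv2.imwrite('pics/v2.png',np.hstack([cv2.resize(a,(400,300)),cv2.resize(b,(400,300))])[:,:,::-1])
E
```

```text
time: 1.7
position: [0.6083, 0.2087, 0.1007]
tool_rot: [-0.839, -3.026, 0.0]
ft_force: [-0.5, -0.2, 0.1]
grip_width: 0.571
grip_force: 0.0
(array([-3. , -1.4, 69.7]), array([-0.03, -0.08, -0.  ]))
```

View pics/v2.png

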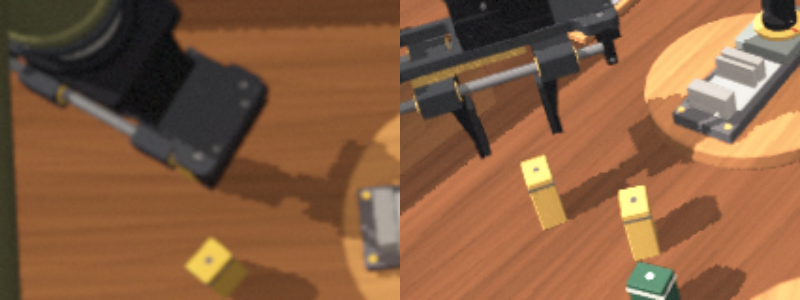

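The two fingers hang either side of the far blank: tips in the side crop at (485,150) and (555,130), blank top at (537,165). I'll descend and grip.

```bash
python3 -m jog '[[[-3,-1,20,0,0,0,50],[-3,-1,45,0,0,0,50],[-3,-1,62,0,0,0,50],[-3,-1,69,0,0,0,50],[-3,-1,69,0,0,0,50],[-3,-1,69,0,0,0,10],[-3,-1,69,0,0,0,10],[-3,-1,69,0,0,0,10],[-3,-1,69,0,0,0,10],[-3,-1,69,0,0,0,10]]]' 30
python3 -m jog '[[[0,0,0,0,0,0,10],[0,0,0,0,0,0,10],[0,0,0,0,0,0,10]]]' 30
```

```text
time: 2.8
position: [0.6112, 0.2059, 0.0327]
tool_rot: [0.839, 3.027, 0.001]
ft_force: [-0.8, -0.2, 2.0]
grip_width: 0.252
grip_force: 29.8
time: 3.1
position: [0.6112, 0.2058, 0.0327]
tool_rot: [0.839, 3.027, 0.0]
ft_force: [-1.4, 0.3, 4.2]
grip_width: 0.252
grip_force: 29.8
```

```bash
python3 -m jog '[[[0,0,-20,0,0,0,10],[0,0,-50,0,0,0,10],[0,0,-80,0,0,0,10],[0,0,-100,0,0,-2,10],[0,0,-100,0,0,-6,10],[0,0,-100,0,0,-6,10]]]' 30
python3 - <<'E'
from h import *
print(plan([.546,.0262,.133],95.2))
E
```

```text
time: 3.7
position: [0.6105, 0.206, 0.1316]
tool_rot: [-0.679, -3.067, 0.0]
ft_force: [-1.1, 0.1, -4.2]
grip_width: 0.253
grip_force: 29.8
(array([ -17.4, -190.3,   -1.3]), array([  0.  ,  -0.04, -30.16]))
```

```bash
python3 -m jog '[[[-2,-15,-1,0,0,-3,10],[-5,-45,-1,0,0,-8,10],[-8,-80,-1,0,0,-14,10],[-11,-115,-1,0,0,-20,10],[-14,-150,-1,0,0,-25,10],[-16,-175,-1,0,0,-29,10],[-17,-190,-1,0,0,-30.2,10],[-17,-190,-1,0,0,-30.2,10],[-17,-190,-1,0,0,-30.2,10]]]' 30
python3 - <<'E'
from h import *
st=ctrl.get_state();print(st['joint_positions'])
t=snap('top','top3'); s=snap('side','side3')
a=t['image'][120:240,250:410];b=s['image'][130:310,180:420]
cv2.imwrite('pics/v3.png',np.hstack([cv2.resize(a,(400,300)),cv2.resize(b,(400,300))])[:,:,::-1])
E
```

```text
time: 4.6
position: [0.5457, 0.0273, 0.1322]
tool_rot: [0.14, -3.137, -0.001]
ft_force: [0.9, 1.3, -4.0]
grip_width: 0.247
grip_force: 29.8
[-0.38479934  0.16708845  0.3160229   1.83497211 -0.05754934  1.14948272
  1.61102232]
```

View pics/v3.png

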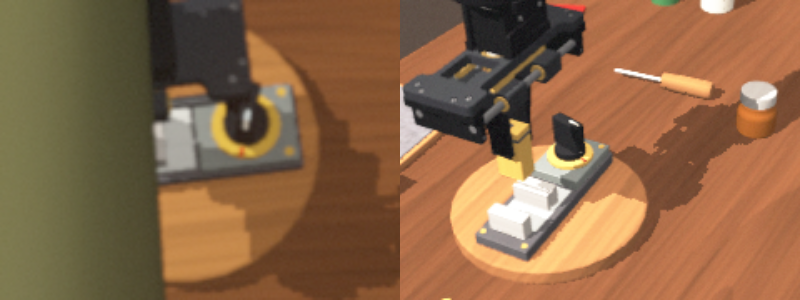

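The top view is mostly hidden by the arm. The side view shows the blank held upright at about (515,155), above the jaws at (510,220) and (535,192). I'll measure it in the same camera as the jaws.

```bash
python3 - <<'E'
from h import *
s=load('side3'); C=cloud(s); I=s['image'].astype(int)
a=np.radians(5.2); ux=np.array([np.cos(a),np.sin(a)]); uy=np.array([-np.sin(a),np.cos(a)])
w=np.zeros((480,640),bool); w[190:245,235:270]=1
m=w&(I[...,0]-I[...,2]>50)&(C[...,2]>.075)&(C[...,2]<.17)
P=C[m]; L=np.c_[P[:,:2]@ux,P[:,:2]@uy,P[:,2]]*1000
print(m.sum(),np.percentile(L,[1,5,25,50,75,95,99],axis=0).round(1))
# faces: fit
for ax,side in((0,1),(1,99)):
    e=np.percentile(L[:,ax],5 if side==1 else 95); f=L[abs(L[:,ax]-e)<2.5]
    A=np.c_[np.ones(len(f)),f[:,2]-100]; print('face',ax,len(f),np.linalg.lstsq(A,f[:,ax],rcond=None)[0], np.ptp(f,axis=0).round(1))
q=ctrl.get_state()['position'][:2]*1000; print('tcp local',q@ux,q@uy)
E
```

```text
477 [[530.3 -36.5 103. ]
 [530.8 -29.  105.1]
 [531.7 -21.6 114.7]
 [533.7 -12.3 126.3]
 [541.8  -9.3 146.5]
 [555.7  -8.2 159.7]
 [559.9  -7.6 160.4]]
face 0 228 [5.31564905e+02 2.78122589e-03] [ 3.4 24.5 57.8]
face 1 210 [-9.24872523e+00  2.97219474e-03] [31.4  3.5 57.8]
tcp local 546.4617964516522 -21.301182168494996
```

```bash
python3 -m jog '[[[0,-1.7,0,0,0,0,10],[0,-1.7,10,0,0,0,10],[0,-1.7,20,0,0,0,10],[0,-1.7,30,0,0,0,10],[0,-1.7,30,0,0,0,10],[0,-1.7,30,0,0,0,10]]]' 30
python3 -m jog '[[[0,0,6,0,0,0,10],[0,0,12,0,0,0,10],[0,0,18,0,0,0,10],[0,0,24,0,0,0,10],[0,0,26,0,0,0,10],[0,0,26,0,0,0,10],[0,0,26,0,0,0,10]]]' 30
python3 - <<'E'
from h import *
s=snap('side','side4'); C=cloud(s); I=s['image'].astype(int)
b=s['image'][190:290,200:333]
cv2.imwrite('pics/v4.png',cv2.resize(b,(798,600),interpolation=cv2.INTER_CUBIC)[:,:,::-1])
print(plan([0.5458,.0250,.0707],95.2))
E
```

```text
time: 5.3
position: [0.5459, 0.0248, 0.1025]
tool_rot: [0.143, -3.137, 0.0]
ft_force: [0.8, 0.5, -3.3]
grip_width: 0.251
grip_force: 29.9
time: 6.0
position: [0.5464, 0.0248, 0.0772]
tool_rot: [-0.143, 3.138, 0.0]
ft_force: [-0.1, 0.2, -3.5]
grip_width: 0.249
grip_force: 29.9
(array([0.7, 0.2, 6.7]), array([0.  , 0.03, 0.02]))
```

View pics/v4.png

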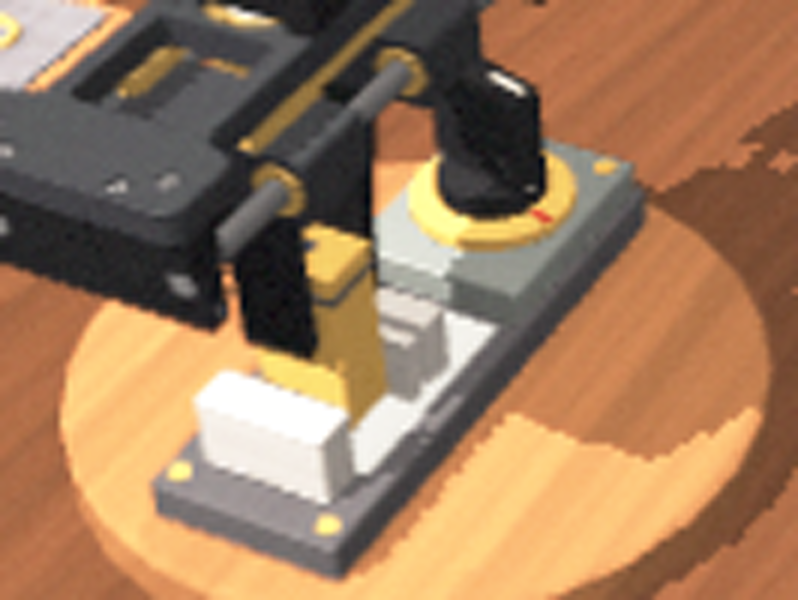

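The blank hangs between the jaws at crop (350,380), with the fixed jaw in front at (270,420) and the pad behind at (415,340). I'll lower it gently.

```bash
python3 -m jog '[[[0,0,1.5,0,0,0,10],[0,0,3,0,0,0,10],[0,0,4.5,0,0,0,10],[0,0,4.5,0,0,0,10]]]' 30
python3 -m jog '[[[0,0,0.5,0,0,0,10],[0,0,1,0,0,0,10],[0,0,1,0,0,0,10]]]' 30
python3 -m jog '[[[0,0,0.3,0,0,0,10],[0,0,0.6,0,0,0,10],[0,0,0.6,0,0,0,10]]]' 30
```

```text
time: 6.45
position: [0.5461, 0.0249, 0.0724]
tool_rot: [0.143, -3.138, -0.0]
ft_force: [0.5, 0.3, -2.7]
grip_width: 0.247
grip_force: 29.9
time: 6.75
position: [0.5463, 0.0248, 0.0716]
tool_rot: [0.143, -3.138, -0.0]
ft_force: [0.2, -0.9, -3.3]
grip_width: 0.25
grip_force: 29.9
time: 7.05
position: [0.5462, 0.0249, 0.071]
tool_rot: [0.143, -3.138, -0.0]
ft_force: [-0.1, -0.1, -3.3]
grip_width: 0.251
grip_force: 29.9
```

```bash
python3 -m jog '[[[0,0,0.3,0,0,0,10],[0,0,0.5,0,0,0,10],[0,0,0.5,0,0,0,10]]]' 30
python3 -m jog '[[[0,0,0.3,0,0,0,10],[0,0,0.5,0,0,0,10],[0,0,0.5,0,0,0,10]]]' 30
```

```text
time: 7.35
position: [0.5464, 0.0249, 0.0707]
tool_rot: [-0.143, 3.138, 0.0]
ft_force: [-0.3, 0.8, -2.2]
grip_width: 0.251
grip_force: 29.8
time: 7.65
position: [0.5464, 0.0248, 0.0706]
tool_rot: [-0.143, 3.138, 0.0]
ft_force: [-2.2, -1.0, 2.8]
grip_width: 0.249
grip_force: 29.8
```

```bash
python3 -m jog '[[[0,0,0,0,0,0,26],[0,0,0,0,0,0,32],[0,0,0,0,0,0,40],[0,0,0,0,0,0,40],[0,0,0,0,0,0,40],[0,0,-20,0,0,0,40],[0,0,-50,0,0,0,40],[0,0,-80,0,0,0,40],[0,0,-80,0,0,0,40],[0,0,-80,0,0,0,40]]]' 30
python3 - <<'E'
from h import *
for z in(.16,.11,.071): print(plan([.5555,-.0755,z],79.7))
s=snap('side','side5'); cv2.imwrite('pics/v5.png',cv2.resize(s['image'][190:290,200:333],(532,400),interpolation=cv2.INTER_CUBIC)[:,:,::-1])
E
```

```text
time: 8.65
position: [0.5467, 0.025, 0.1506]
tool_rot: [-0.143, 3.137, 0.001]
ft_force: [0.9, 0.1, -1.3]
grip_width: 0.458
grip_force: 0.0
(array([   0.3, -100.8,   -9.5]), array([ 0.03,  0.09, 15.52]))
(array([   0.4, -100.9,   40.5]), array([ 0.03,  0.09, 15.52]))
(array([   0.5, -100.9,   79.5]), array([ 0.03,  0.09, 15.52]))
```

View pics/v5.png

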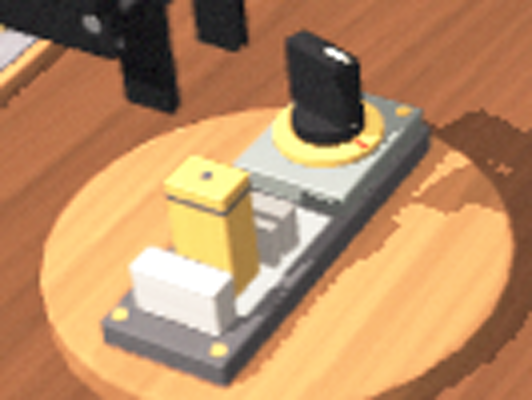

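The blank stands free and upright at crop (208,220). On to the knob.

```bash
python3 -m jog '[[[0,-20,-5,0,0,4,40],[0,-50,-9,0,0,8,40],[0,-80,-9,0,0,12,40],[0,-101,-9,0,0,15.5,40],[0,-101,-9,0,0,15.5,40],[0,-101,20,0,0,15.5,40],[0,-101,45,0,0,15.5,40],[0,-101,65,0,0,15.5,40],[0,-101,78,0,0,15.5,40],[0,-101,78,0,0,15.5,40]]]' 30
python3 - <<'E'
from h import *
print(plan([.5555,-.0755,.071],79.7))
s=ctrl.get_state();print(s['joint_positions'],s['torque'])
E
```

```text
time: 9.7
position: [0.5537, -0.0744, 0.0697]
tool_rot: [-0.279, -3.125, -0.0]
ft_force: [0.1, -0.2, 0.9]
grip_width: 0.461
grip_force: 0.0
(array([-2. , -0.8, -1.3]), array([-0.02, -0.27,  0.11]))
[-0.26851503  0.26896169  0.40524133  1.8647145  -0.12196957  1.03674359
  1.57937919] [0.01389231 0.00407778 0.02819175]
```

```bash
python3 -m jog '[[[-1.7,-0.8,-1,0,0,0,40],[-1.7,-0.8,-1,0,0,0,40],[-1.7,-0.8,-1,0,0,0,5],[-1.7,-0.8,-1,0,0,0,5],[-1.7,-0.8,-1,0,0,0,5],[-1.7,-0.8,-1,0,0,0,5],[-1.7,-0.8,-1,0,0,0,5],[-1.7,-0.8,-1,0,0,0,5]]]' 50
cat > st.py <<'E'
from h import *
s=ctrl.get_state(); Rm=R.from_rotvec(s['tool_rot']).as_matrix()
print('yaw',np.degrees(np.arctan2(Rm[1,1],Rm[0,1])).round(2),'pos',s['position'].round(4),'F',s['ft_force'].round(1),'T',s['torque'].round(3),'gw',round(s['grip_width']*87,2),'q7',s['joint_positions'][6].round(3),'tau7',s['joint_torque'][6].round(3))
E
python3 st.py
```

```text
time: 10.5
position: [0.5573, -0.0756, 0.0733]
tool_rot: [0.281, 3.129, 0.002]
ft_force: [0.3, 3.3, 2.0]
grip_width: 0.153
grip_force: 50.0
yaw 79.75 pos [ 0.5573 -0.0756  0.0733] F [0.3 3.3 2. ] T [ 0.714 -0.001 -0.141] gw 13.33 q7 1.582 tau7 0.101
```

```bash
python3 -m jog '[[[-0.8,0,0,0,0,2,5],[-0.8,0,0,0,0,4,5],[-0.8,0,0,0,0,6,5],[-0.8,0,0,0,0,8,5],[-0.8,0,0,0,0,10,5],[-0.8,0,0,0,0,10,5],[-0.8,0,0,0,0,10,5]]]' 50; python3 st.py
python3 -m jog '[[[0,0,0,0,0,3,5],[0,0,0,0,0,6,5],[0,0,0,0,0,8,5],[0,0,0,0,0,10,5],[0,0,0,0,0,10,5],[0,0,0,0,0,10,5]]]' 50; python3 st.py
```

```text
time: 11.2
position: [0.5574, -0.0759, 0.0733]
tool_rot: [-0.551, -3.092, -0.002]
ft_force: [-3.1, 4.4, 6.2]
grip_width: 0.159
grip_force: 50.0
yaw 69.8 pos [ 0.5574 -0.0759  0.0733] F [-3.1  4.4  6.2] T [ 1.063  0.715 -0.033] gw 13.82 q7 1.415 tau7 0.008
time: 11.8
position: [0.5573, -0.0762, 0.0733]
tool_rot: [-0.818, -3.032, -0.001]
ft_force: [-3.9, 4.3, 5.5]
grip_width: 0.158
grip_force: 50.0
yaw 59.79 pos [ 0.5573 -0.0762  0.0733] F [-3.9  4.3  5.5] T [0.915 0.829 0.036] gw 13.71 q7 1.247 tau7 -0.015
```

```bash
python3 -m jog '[[[1.5,0,0,0,0,1,5],[1.5,0,0,0,0,2,5],[1.5,0,0,0,0,3,5],[1.5,0,0,0,0,3,5]]]' 50 >/dev/null; python3 st.py
for i in 1 2 3; do python3 -m jog '[[[0,0,0,0,0,1.5,5],[0,0,0,0,0,3,5],[0,0,0,0,0,3,5]]]' 50 >/dev/null; python3 st.py; done
```

```text
yaw 56.69 pos [ 0.5571 -0.0762  0.0733] F [1.  1.9 2.9] T [ 0.703 -0.187  0.054] gw 13.38 q7 1.194 tau7 -0.195
yaw 53.66 pos [ 0.557  -0.0762  0.0733] F [1.7 2.9 3.3] T [ 0.68  -0.419  0.065] gw 13.6 q7 1.143 tau7 -0.225
yaw 50.65 pos [ 0.557  -0.0762  0.0733] F [2.5 3.2 3.2] T [ 0.608 -0.541  0.017] gw 13.38 q7 1.093 tau7 -0.225
yaw 47.65 pos [ 0.5569 -0.0763  0.0733] F [3.  1.8 4.3] T [ 0.547 -0.678  0.068] gw 13.18 q7 1.042 tau7 -0.224
```

```bash
for i in 1 2 3 4; do python3 -m jog '[[[0,0,0,0,0,1.5,5],[0,0,0,0,0,3,5],[0,0,0,0,0,3,5]]]' 50 >/dev/null; python3 st.py; done
```

```text
yaw 44.65 pos [ 0.5568 -0.0763  0.0733] F [3.1 2.4 5.6] T [ 0.528 -0.739  0.028] gw 13.67 q7 0.992 tau7 -0.224
yaw 41.62 pos [ 0.5568 -0.0764  0.0733] F [3.5 1.7 4.9] T [ 0.479 -0.765  0.071] gw 13.9 q7 0.941 tau7 -0.22
yaw 38.61 pos [ 0.5567 -0.0764  0.0733] F [2.8 2.  4.8] T [ 0.421 -0.732  0.054] gw 13.85 q7 0.891 tau7 -0.22
yaw 35.61 pos [ 0.5566 -0.0765  0.0733] F [4.6 3.1 5.4] T [ 0.411 -0.667  0.107] gw 13.34 q7 0.841 tau7 -0.22
```

```bash
for i in 1 2 3 4; do python3 -m jog '[[[0,0,0,0,0,1.5,5],[0,0,0,0,0,3,5],[0,0,0,0,0,3,5]]]' 50 >/dev/null; python3 st.py; done
```

```text
yaw 32.61 pos [ 0.5566 -0.0765  0.0733] F [2.9 2.1 5.4] T [ 0.488 -0.641  0.105] gw 14.01 q7 0.791 tau7 -0.22
yaw 29.61 pos [ 0.5566 -0.0766  0.0733] F [3.  1.7 5.4] T [ 0.375 -0.609  0.078] gw 13.83 q7 0.741 tau7 -0.22
yaw 26.61 pos [ 0.5565 -0.0766  0.0733] F [3.1 3.  6.1] T [ 0.43  -0.525  0.11 ] gw 13.51 q7 0.691 tau7 -0.221
yaw 23.61 pos [ 0.5564 -0.0766  0.0732] F [1.7 1.7 5.9] T [ 0.341 -0.512  0.068] gw 13.73 q7 0.641 tau7 -0.221
```

```bash
for i in 1 2 3 4; do python3 -m jog '[[[0,0,0,0,0,1.5,5],[0,0,0,0,0,3,5],[0,0,0,0,0,3,5]]]' 50 >/dev/null; python3 st.py; done
```

```text
yaw 20.6 pos [ 0.5563 -0.0767  0.0733] F [2.1 1.6 5.9] T [ 0.382 -0.446  0.05 ] gw 13.81 q7 0.591 tau7 -0.221
yaw 17.6 pos [ 0.5563 -0.0767  0.0732] F [2.7 1.3 5.6] T [ 0.394 -0.453  0.078] gw 13.64 q7 0.541 tau7 -0.221
yaw 14.61 pos [ 0.5562 -0.0767  0.0733] F [1.9 2.3 6.2] T [ 0.329 -0.43   0.133] gw 13.91 q7 0.491 tau7 -0.253
yaw 11.62 pos [ 0.5562 -0.0767  0.0732] F [2.5 2.  6.6] T [ 0.333 -0.414  0.11 ] gw 13.63 q7 0.441 tau7 -0.267
```

```bash
for i in 1 2 3 ; do python3 -m jog '[[[0,0,0,0,0,1.5,5],[0,0,0,0,0,3,5],[0,0,0,0,0,3,5]]]' 50 >/dev/null; python3 st.py; done
```

```text
yaw 8.61 pos [ 0.5561 -0.0767  0.0732] F [0.8 0.8 7.4] T [ 0.331 -0.345  0.141] gw 14.05 q7 0.391 tau7 -0.289
yaw 5.61 pos [ 0.556  -0.0767  0.0733] F [2.3 1.2 7.6] T [ 0.37  -0.271  0.128] gw 13.29 q7 0.341 tau7 -0.305
yaw 2.62 pos [ 0.556  -0.0767  0.0733] F [1.8 1.5 6.2] T [ 0.324 -0.194  0.197] gw 13.75 q7 0.292 tau7 -0.321
```

Torque is climbing (joint 7 from 0.22 to 0.32), so the jaw is tightening. I'll go in smaller batches.

```bash
for i in 1 2 3; do python3 -m jog '[[[0,0,0,0,0,1,5],[0,0,0,0,0,2,5],[0,0,0,0,0,2,5]]]' 50 >/dev/null; python3 st.py; done
```

```text
yaw 0.64 pos [ 0.5559 -0.0767  0.0732] F [0.3 1.1 7.9] T [ 0.354 -0.204  0.2  ] gw 13.79 q7 0.259 tau7 -0.313
yaw -1.37 pos [ 0.5558 -0.0767  0.0732] F [1.3 1.6 6.1] T [ 0.393 -0.133  0.259] gw 13.63 q7 0.226 tau7 -0.325
yaw -3.36 pos [ 0.5558 -0.0768  0.0732] F [1.4 2.2 7.6] T [ 0.295 -0.145  0.264] gw 13.75 q7 0.193 tau7 -0.334
```

```bash
for i in 1 2 3; do python3 -m jog '[[[0,0,0,0,0,1,5],[0,0,0,0,0,2,5],[0,0,0,0,0,2,5]]]' 50 >/dev/null; python3 st.py; done
```

```text
yaw -5.36 pos [ 0.5558 -0.0767  0.0732] F [0.9 1.7 8.1] T [ 0.317 -0.057  0.282] gw 13.76 q7 0.159 tau7 -0.341
yaw -7.36 pos [ 0.5557 -0.0767  0.0732] F [0.8 1.9 7.3] T [ 0.32  -0.056  0.217] gw 13.89 q7 0.126 tau7 -0.347
yaw -9.36 pos [ 0.5557 -0.0767  0.0732] F [-0.   1.1  8. ] T [ 0.343 -0.038  0.19 ] gw 13.49 q7 0.093 tau7 -0.35
```

```bash
for i in 1 2 3; do python3 -m jog '[[[0,0,0,0,0,1,5],[0,0,0,0,0,2,5],[0,0,0,0,0,2,5]]]' 50 >/dev/null; python3 st.py; done
```

```text
yaw -11.36 pos [ 0.5556 -0.0767  0.0732] F [-0.1  1.7  7.6] T [ 0.39  -0.002  0.257] gw 13.45 q7 0.06 tau7 -0.346
yaw -13.36 pos [ 0.5556 -0.0767  0.0732] F [1.2 2.3 8.6] T [0.375 0.004 0.205] gw 13.67 q7 0.027 tau7 -0.335
yaw -15.37 pos [ 0.5555 -0.0767  0.0732] F [0.4 2.1 8.7] T [0.379 0.056 0.167] gw 13.84 q7 -0.006 tau7 -0.308
```

```bash
for i in 1 2 ; do python3 -m jog '[[[0,0,0,0,0,1,5],[0,0,0,0,0,2,5],[0,0,0,0,0,2,5]]]' 50 >/dev/null; python3 st.py; done
```

```text
yaw -17.38 pos [ 0.5555 -0.0767  0.0732] F [-0.2  2.3  7.9] T [0.355 0.069 0.18 ] gw 13.38 q7 -0.039 tau7 -0.262
yaw -19.39 pos [ 0.5554 -0.0766  0.0732] F [-0.3  1.9  8.1] T [0.396 0.192 0.11 ] gw 13.97 q7 -0.072 tau7 -0.201
```

```bash
for i in 1 2 ; do python3 -m jog '[[[0,0,0,0,0,1,5],[0,0,0,0,0,2,5],[0,0,0,0,0,2,5]]]' 50 >/dev/null; python3 st.py; done
python3 - <<'E'
from h import *
s=snap('side','side6'); a=s['image'][170:270,210:343]; t=snap('top','top6')['image'][120:240,270:430]
cv2.imwrite('pics/v6.png',np.hstack([cv2.resize(x,(400,300),interpolation=cv2.INTER_CUBIC) for x in(a,t)])[:,:,::-1])
E
```

```text
yaw -21.41 pos [ 0.5554 -0.0766  0.0732] F [-0.8  2.   9.2] T [0.448 0.106 0.06 ] gw 13.55 q7 -0.105 tau7 -0.133
yaw -23.41 pos [ 0.5553 -0.0766  0.0732] F [0.1 1.8 9.1] T [0.418 0.118 0.029] gw 13.93 q7 -0.138 tau7 -0.125
```

View pics/v6.png

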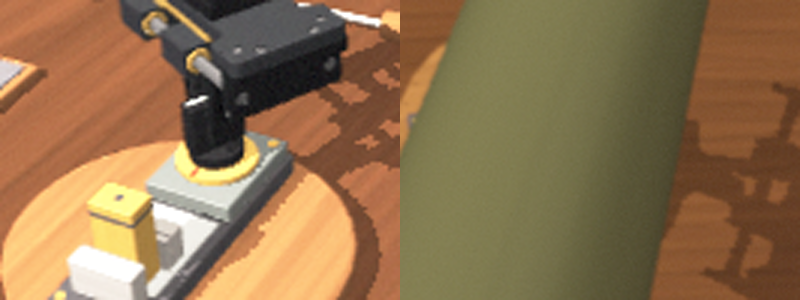

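The blank is held upright. The red mark is at crop (197,172) and the white mark at the bar's end, (193,102). I'll measure the mark angles.

```bash
cat > marks.py <<'E'
from h import *
import sys
def marks(s):
    C=cloud(s); I=s['image'].astype(int); ax=np.array([.5552,-.0728]) 
    near=np.hypot(C[...,0]-ax[0],C[...,1]-ax[1])<.034
    red=near&(I[...,0]-I[...,1]>70)&(I[...,0]>150)&(abs(C[...,2]-.052)<.014)&(I[...,1]<130)
    wh=near&(I.min(-1)>140)&(C[...,2]>.09)&(C[...,2]<.108)
    for n,m in(('red',red),('white',wh)):
        if m.sum(): 
            p=np.median(C[m],0); d=p[:2]-ax; print(n,m.sum(),np.argwhere(m).mean(0).round(1),p.round(4),'ang',np.degrees(np.arctan2(d[1],d[0])).round(1),'r',np.hypot(*d).round(4))
for f in sys.argv[1:]: print(f); marks(load(f))
E
python3 marks.py side5 side6
```

```text
side5
red 3 [225.7 290. ] [ 0.5331 -0.0698  0.0571] ang 172.1 r 0.0223
white 11 [203.2 283.7] [ 0.5467 -0.0718  0.1026] ang 173.1 r 0.0086
side6
white 11 [203.2 274.7] [ 0.5615 -0.0627  0.1026] ang 58.1 r 0.0119
```

```bash
python3 - <<'E'
from h import *
s=load('side6'); I=s['image'].astype(int)
w=I[218:238,262:295]; sc=w[...,0]-w[...,1]; 
for i in np.argsort(-sc.ravel())[:6]:
    r,c=divmod(i,w.shape[1]); u,v=c+262,r+218; p=atz(s,u,v,.057)[:2]-[.5552,-.0728]
    print(u,v,w[r,c],np.degrees(np.arctan2(p[1],p[0])).round(1),np.hypot(*p).round(4))
E
```

```text
274 227 [255 130  91] 83.7 0.0221
275 226 [255 158 102] 81.9 0.0186
273 228 [255 183 101] 85.1 0.0255
274 228 [254 182 102] 88.7 0.0244
265 219 [248 176 111] 17.3 0.0342
263 221 [249 178 115] 28.4 0.0365
```

Red is at about 84° and white at about 67°, so the slip is about 0.30 rad and the detent peak has passed. A little further will pass the middle firmly.

```bash
for i in 1 2 3 4; do python3 -m jog '[[[0,0,0,0,0,1,5],[0,0,0,0,0,2,5],[0,0,0,0,0,2,5]]]' 50 >/dev/null; python3 st.py; done
python3 - <<'E'
from h import *
s=snap('side','side7'); I=s['image'].astype(int)
w=I[218:238,262:295]; sc=w[...,0]-w[...,1]; 
for i in np.argsort(-sc.ravel())[:3]:
    r,c=divmod(i,w.shape[1]); u,v=c+262,r+218; p=atz(s,u,v,.057)[:2]-[.5552,-.0728]
    print(u,v,w[r,c],np.degrees(np.arctan2(p[1],p[0])).round(1),np.hypot(*p).round(4))
E
```

```text
yaw -25.43 pos [ 0.5553 -0.0766  0.0732] F [-0.4  2.8  8. ] T [ 0.441  0.22  -0.091] gw 13.2 q7 -0.171 tau7 -0.032
yaw -27.42 pos [ 0.5553 -0.0766  0.0732] F [-0.8  2.3  8.1] T [0.507 0.22  0.001] gw 13.64 q7 -0.204 tau7 -0.081
yaw -29.41 pos [ 0.5552 -0.0766  0.0732] F [-0.8  2.4  9. ] T [0.491 0.237 0.02 ] gw 13.83 q7 -0.237 tau7 -0.142
yaw -31.39 pos [ 0.5552 -0.0765  0.0733] F [-0.7  2.7  9.7] T [0.53  0.319 0.122] gw 13.56 q7 -0.27 tau7 -0.205
277 227 [255 127  91] 97.5 0.0192
276 228 [255 155  98] 96.9 0.0227
264 220 [248 178 113] 23.0 0.0352
```

White is at about 59° and red at about 97°: 0.67 rad, or about 15 mm. That is exactly one click, and torque is building again, so I'll let go now.

```bash
python3 -m jog '[[[0,0,0,0,0,0,18],[0,0,0,0,0,0,30],[0,0,0,0,0,0,40],[0,0,0,0,0,0,40],[0,0,0,0,0,0,40],[0,0,-20,0,0,0,40],[0,0,-50,0,0,0,40],[0,0,-80,0,0,0,40],[0,0,-100,0,0,0,40],[0,0,-100,0,0,0,40]]]' 50
python3 -m jog '[[[-40,-30,-10,0,0,0,40],[-80,-60,-20,0,0,0,40],[-100,-80,-20,0,0,0,40],[-100,-80,-20,0,0,0,40],[-100,-80,-20,0,0,0,40],[-100,-80,-20,0,0,0,40]]]' 50
python3 - <<'E'
from h import *
s=snap('side','side8'); a=s['image'][170:290,200:360]; t=snap('top','top8')['image'][120:240,250:410]
cv2.imwrite('pics/v8.png',np.hstack([cv2.resize(x,(400,300),interpolation=cv2.INTER_CUBIC) for x in(a,t)])[:,:,::-1])
I=s['image'].astype(int)
w=I[216:238,258:300]; sc=w[...,0]-w[...,1]
for i in np.argsort(-sc.ravel())[:4]:
    r,c=divmod(i,w.shape[1]); u,v=c+258,r+216; p=atz(s,u,v,.057)[:2]-[.5552,-.0728]
    print(u,v,w[r,c],np.degrees(np.arctan2(p[1],p[0])).round(1),np.hypot(*p).round(4))
C=cloud(s); k=C[190:230,260:300].reshape(-1,3); k=k[(k[:,2]>.096)&(k[:,2]<.11)]; print(len(k),cv2.minAreaRect((k[:,:2]*1000).astype(np.float32)))
E
python3 marks.py side8; python3 st.py
```

```text
time: 23.85
position: [0.5584, -0.0767, 0.176]
tool_rot: [2.736, 1.539, 0.008]
ft_force: [-0.7, -0.2, -0.4]
grip_width: 0.461
grip_force: 0.0
time: 24.45
position: [0.4367, -0.1195, 0.1926]
tool_rot: [2.737, 1.541, -0.001]
ft_force: [0.0, -0.5, -0.6]
grip_width: 0.457
grip_force: 0.0
277 227 [255 128  92] 97.5 0.0192
276 228 [255 155  99] 96.9 0.0227
262 217 [223 143  92] 10.7 0.0425
264 217 [230 150  97] 8.8 0.0388
134 ((555.4779663085938, -71.75065612792969), (39.0471305847168, 15.972702980041504), 55.99740982055664)
side8
red 1 [227. 277.] [ 0.5523 -0.0533  0.0574] ang 98.4 r 0.0197
white 13 [202.9 274.1] [ 0.5624 -0.0625  0.1028] ang 54.9 r 0.0126
yaw -31.23 pos [ 0.4368 -0.1197  0.1927] F [-1.4  0.2 -0.1] T [-0.121  0.064  0.022] gw 40.08 q7 -0.428 tau7 0.002
```

View pics/v8.png

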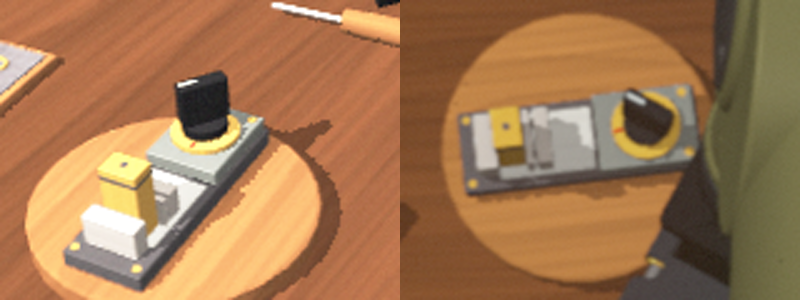

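The blank is square and upright between the jaws at top crop (505,130). The knob bar is at 56° and the red mark at 97°, which is about 15 mm or one click. The screw is still past first touch and the robot is clear.

```bash
python3 -c "
from bench import ctrl
print(ctrl.close_job())"
```

```text
the job is handed in; nothing more can be done
None
```

I stood the brass blank on the vice bed and turned the knob to its first click (marks about 15 mm apart). The blank is upright between the jaws, the robot is clear and the job is handed in; the jaw's grip was inferred from the knob torque, not measured.

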